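# Shut and bolt the lid of a pottery packing crate

### The arm

A 6-joint arm with a two-finger parallel gripper is mounted at the origin on the work surface. World frame = base frame: x ahead of the robot, y to its left, z up, the work surface at z = 0. Lengths are in m, angles in rad, forces in N, time in s.
With the tool pointing down it reaches from about 0.425 to 0.925 m from the base axis. Payload 12.5 kg.
Tool frame: the origin (TCP) lies at the very end of the fingers, on their centre line; the grasp point (between the pads) lies 19 mm behind it; z points along the fingers, y is the direction in which the jaws open and shut (so a half turn about z gives the same grasp; the last joint's range is limited). The gripper opens to 85 mm and grips with 20 to 120 N. Pads are 22 mm wide; open, the fingers measure 114 mm over their backs; the gripper's body (76 mm by 85 mm) begins 54 mm behind the grasp point. The pads swing forward as they close: fully open they stand 13 mm farther back than shut.
Start: joints at [1.195, 0.491, 1.559, -0, 1.092, -0.106], TCP at [0.167, 0.602, 0.231] pointing down, gripper open.
Joint ranges: [-3.1, 3.1], [-0.84, 2.19], [0.05, 2.79], [-1.13, 4.28], [0.06, 2.93], [-2.69, 2.69]. Speed limits (rad/s): [2.22, 2.22, 2.79, 3.14, 3.14, 3.14].

### API

Orientations are given as a unit quaternion [x, y, z, w].
In Python, from rig import robot gives the robot as it stands.
- The arm moves only by the shell command python3 -m crank 'ROWS'. ROWS is a JSON object of lists of equal length, an entry for each row: "rot": the turn, a rotation vector about the tool's x, y, z in units of 180 degrees (1.0 is 180 degrees), a list of three; "delta_pos": the shift along the tool's x, y, z in units of 0.6 m (1.0 is 0.6 m), a list of three; "hand": the opening, from 0 (shut) to 1 (fully open). A call has 1 to 8 rows; each row shifts and turns the pose as measured when the row begins, along the tool's axes as they then stand; what a row does not reach is not made up. A row lasts 1/12 s, in which the tool goes at most 41.7 mm and 7.16 degrees, less where a joint would pass 70% of its speed; a pose out of reach is approached as far as the arm can. A call with a number of a shift or a turn outside -1 to 1 is refused whole. A call with a gripper value outside its range is refused whole. The fingers move at their own pace and stop on an object; the grip force is fixed at half the most. Time passes only in rows, so rows that do not move let the fingers close. It gives the time, the measured TCP pose, the force and the opening at its end, in the units of the state.
- robot.read_state(): the state, without advancing time (a new reading comes with each control period).
- robot.snapshot(name): name is "side" or "top" or "wrist"; returns a dict with "pixels" (420x560x3 uint8, blue, green, red), "range_z" (420x560 float32, m along the optical axis (not along the pixel's ray), 0 where there is no reading), "camera_matrix" (3x3 intrinsics, pixels), "pose" (4x4, takes a point from camera to world coordinates). Camera axes: x right, y up, looking along -z (the intrinsics and any distortion apply to the point x, -y, -z); pixel columns grow to the right and rows downward; lengths in m; the calibration is good to about 2 mm. A picture is of the moment at which its call begins.
- robot.sign_off(): hands the job in, once; it reports no verdict.
The state is a dict: "clock": time; "joints": joint angles; "qvel": joint speeds; "effort": joint torques, N m; "eef_pos": TCP position; "tool_rot": TCP orientation; "force": force on the tool from outside, world axes, zero at the start; "ft_torque": the same for the moment, N m; "width": opening from 0.0 (shut) to 1.0 (fully open).
Only numpy, scipy, OpenCV 4.12 (cv2) and the standard library are available. Lean on these libraries where they do the work, as an engineer would, in place of code of your own. Each camera call takes 0.05 s, during which the arm holds its last target. There are 200 camera calls.

### The job

The packing crate of glazed bowls is ready to go on the rack: press its half-lid gently shut, slide the barrel bolt across through the keeper on the lid, and turn the bolt's handle right down into its notch so that it cannot work loose. Find the stop and the notch by feel instead of jamming the bolt or its handle against the barrel, and do not knock the pottery, bottle and ruler about.

Things in the scene. Friction and masses are not known exactly. Their poses are not given: they have to be found in the camera images.
- crate: Plywood packing crate, fixed to the bench; 280 mm along its x, 440 along y, top 130 mm up. Origin: centre of its underside, z up. Top: for y -220 to 0 mm a fixed board that carries the bolt; for y 2 to 220 mm the lid, its hinge along the crate's y = +220 mm edge at the top's height. Bolt and keeper lie on the crate's x = 0; the bolt slides to the crate's +y, towards the lid.
- lid (a joint): Lid angle (rad): 0 = shut, flush with the fixed board, on a rigid stop; starts 0.15 to 0.45 with its free edge (218 mm from the hinge) raised. Stiff friction hinge: stays where it is left; 2 to 4 N down at the free edge pushes it shut.
- lidboard: The lid's board: plywood 280 x 218 x 12 mm with two 12 mm battens across it near its ends and the keeper on it. Origin: on the hinge line, middle of the board, on its top face; its axes turn with the lid and are the crate's when shut; the free edge is at its y = -218 mm.
- lid_edge (a point): Middle of the lid's free edge, on its top face (crate x = 0); axes turn with the lid and are the crate's when shut. Within 40 mm of the edge the plywood is bare but for the keeper and its flat foot plate (28 mm either side of the middle).
- keeper (a point): Centre of the mouth of the steel box keeper on the lid, 6 mm in from the free edge and 14 mm above the lid's top face; axes turn with the lid (y = the way the bolt goes in). Keeper 24 mm wide, 22 deep, 26 high; its square hole is 16 mm, so the 12 mm rod enters freely only when the lid is shut to within about 2 mm.
- bolt: Sliding 12 mm round rod in a steel barrel 23 mm across (139 mm base plate), axis 14 mm above the top board. Origin: below the handle pin, on the board; y = the way it slides. Slides stiffly (3 N), stays where left. From the start the pin has 56 to 82 mm to go (differs each time, not measured) to the closed front end of the barrel's slot, a solid stop; its notch lies 10 mm short of that.
- bolt_tip (a point): Front end of the rod, on its axis. With the handle in its notch it stands 10 to 38 mm past the keeper's mouth (the barrel is fitted by hand: its place on the crate varies by +-12 mm along y).
- ball (a point): Centre of the 16 mm ball on the end of the bolt's handle. The handle is a flat-sided steel pin, 10 mm wide along the bolt and 8 mm across, 50 mm from the rod's axis to the ball's centre; at the start the ball is straight above the rod, 64 mm above the top board, with free space all round it.
- handle (a joint): Turn of the handle about the rod (rad): 0 = straight up (start), 1.57 = flat, to the crate's +x, in its notch (ball's centre 14 mm above the board). Turns stiffly (2.5 N at the ball), stays where left. The barrel's side wall, 9 mm from the rod's axis, blocks it at 0.5 or less except at the notch: middle 10 mm before the pin's place at the stop, 3.5 mm wider than the pin. Blocked, it levers hard on the wall.
- cup: Bystander: small blue glazed cup, 64 mm across, 60 mm high, standing on the fixed board, about 100 mm to the crate's -x side of the bolt. Origin: centre of its foot.
- vase: Bystander: blue glazed vase, 132 mm across, 200 mm high, on the bench left of the crate. Origin: centre of its foot.
- bottle: Bystander: clear plastic bottle, 64 mm across, 170 mm high, on the bench right of the crate. Origin: centre of its foot.
- ruler: Bystander: steel ruler, 300 x 32 x 4 mm, lying on the bench right of the crate. Origin: centre of its underside.

How it is judged:
On the way, in this order (a step that is already met when the one before it is completed fails the run):
1. the lid is shut (value of joint lid below 0.012 rad), for 0.2 s.
2. the bolt is through the keeper (y of bolt_tip in the frame of keeper above 0.009 m and value of joint lid below 0.015 rad and value of joint handle below 0.8 rad), for 0.2 s.
At the end, for the whole second after the job is handed in: The lid is shut (joint under 0.015 rad), the bolt's tip is more than 9 mm past the keeper's mouth, and its handle lies down in the notch (turned more than 1.4 rad), all at rest (value of joint lid below 0.015 rad and y of bolt_tip in the frame of keeper above 0.009 m and value of joint handle above 1.4 rad and linear speed of bolt below 0.01 m/s); the robot touches nothing.
It fails at once if the bolt is jammed (over 30 N) against its barrel, the lid or the keeper (contact force between bolt and crate above 30 N).
It fails at once if the lid is pressed with more than 40 N (contact force between the fingers and lidboard above 40 N).
It fails at once if a bystander is pushed more than 30 mm (distance of any of cup, vase, bottle, ruler from where it was at the start of the episode above 0.03 m).
It fails at once if a cup, vase or bottle is tipped over (angle between any of cup, vase, bottle's own z axis and vertical above 0.5 rad).
It also fails if it takes over 69 s, if anything falls off the work surface, if the arm or the gripper's body presses on something with over 40 N, if the wrist force passes 120 N, or if a joint passes its speed limit or range.

## Working session

There is one attempt and no reset: what is moved stays moved. The work goes in short steps, Python scripts to look and compute and a shell command to move; the robot and the scene stay as the last step left them, time stands still between calls to the robot, and variables do not carry over. Pictures are saved under pics/ and viewed, about 8 in all and at most 12, crops included, and the job is handed in when it is done.

```bash
mkdir -p pics; ls
cat > h.py <<'E'
import numpy as np, cv2
from rig import robot
from scipy.spatial.transform import Rotation as R
def snap(n,f=None):
    s=robot.snapshot(n)
    if f: cv2.imwrite('pics/'+f,s['pixels'])
    return s
def pts(s):
    z=s['range_z'];h,w=z.shape;K=s['camera_matrix']
    u,v=np.meshgrid(np.arange(w),np.arange(h))
    p=np.stack([(u-K[0,2])/K[0,0]*z,-(v-K[1,2])/K[1,1]*z,-z,np.ones_like(z)],-1)
    P=(p@s['pose'].T)[...,:3]; P[z==0]=np.nan
    return P
E
python3 - <<'E'
from h import *
for n in ['top','side']:
    s=snap(n,n+'0.png'); print(n,s['camera_matrix'].round(1).tolist(),s['pose'].round(3).tolist())
    np.savez(n+'0.npz',**s)
print(robot.read_state())
a=cv2.imread('pics/top0.png');b=cv2.imread('pics/side0.png')
E
```

```text
pics
top [[496.6, 0.0, 280.5], [0.0, 496.6, 208.7], [0.0, 0.0, 1.0]] [[-0.0, 0.981, -0.195, 0.206], [-1.0, -0.001, -0.005, 0.031], [-0.006, 0.195, 0.981, 1.675], [0.0, 0.0, 0.0, 1.0]]
side [[513.0, 0.0, 285.5], [0.0, 513.0, 204.1], [0.0, 0.0, 1.0]] [[0.961, 0.197, -0.192, 0.254], [-0.275, 0.711, -0.647, -0.936], [0.009, 0.675, 0.738, 1.254], [0.0, 0.0, 0.0, 1.0]]
{'clock': 0.1, 'joints': array([ 1.19540448e+00,  4.91515035e-01,  1.55938226e+00,  9.32418705e-07,
        1.09168641e+00, -1.05598323e-01]), 'qvel': array([-0.00092689, -0.00114403, -0.00115899, -0.00075658,  0.00240636,
        0.00069568]), 'effort': array([ 2.62262482e-03, -6.19445300e+01, -2.62023997e+01, -6.41127463e-05,
        2.90955395e-03,  7.35077663e-06]), 'eef_pos': array([0.16648913, 0.60221864, 0.23077854]), 'tool_rot': array([ 1.34488210e-01,  9.90915070e-01, -4.81164593e-04, -1.18427394e-04]), 'force': array([-0.30376189,  0.10766979,  0.10533112]), 'ft_torque': array([-0.02439584, -0.01528569,  0.02034396]), 'width': 1.0024250726633297}
```

View pics/top0.png

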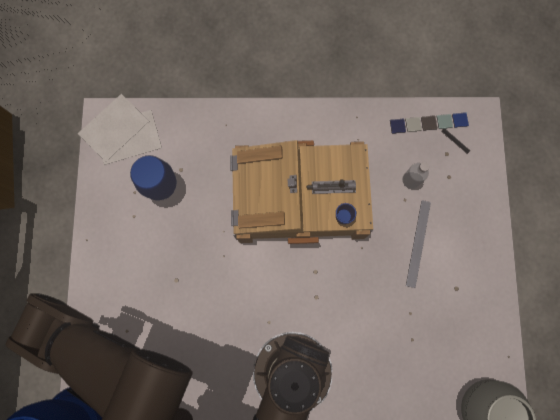

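View pics/side0.png

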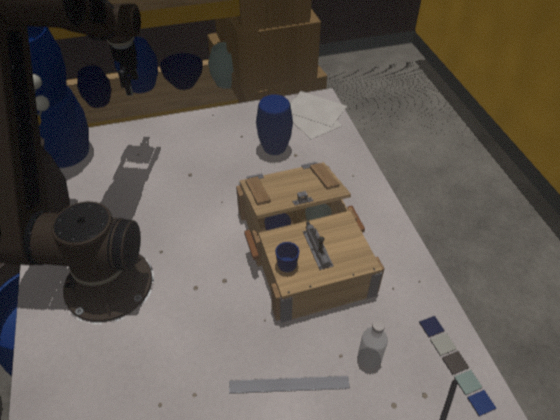

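Top view: crate centre ≈(302,190), lid to the left (world +y), bolt at (335,186), keeper (292,183), cup (346,215). So the crate's axes nearly match the world's. Now to measure.

```bash
cat > m.py <<'E'
from h import *
s=dict(np.load('top0.npz'));P=pts(s);z=P[...,2]
# fixed board: height 0.13
roi=np.zeros(z.shape,bool);roi[130:250,296:385]=1
m=roi&(abs(z-.13)<.008)
print('board z',np.nanmedian(z[m]))
q=P[m][:,:2].astype(np.float32)
r=cv2.minAreaRect(q);print('board rect',r,cv2.boxPoints(r).round(3).tolist())
# lid
roi=np.zeros(z.shape,bool);roi[130:250,225:304]=1
m=roi&(z>.12)&(z<.26);p=P[m]
for y0 in np.arange(.02,.3,.02):
    k=abs(p[:,1]-y0)<.01
    if k.any():print(round(y0,2),np.percentile(p[k],[5,50,95],axis=0)[:,[0,2]].round(3).tolist())
# bolt region: high points above board
roi=np.zeros(z.shape,bool);roi[165:202,300:365]=1
for lo,hi in [(.138,.165),(.17,.23)]:
    m=roi&(z>lo)&(z<hi);p=P[m];print(lo,len(p),p.mean(0).round(4),np.ptp(p,axis=0).round(3), p.min(0).round(4),p.max(0).round(4))
    v=np.linalg.svd(p[:,:2]-p[:,:2].mean(0),full_matrices=False)[2][0] if len(p)>2 else 0;print(v)
s=dict(np.load('side0.npz'));P=pts(s);z=P[...,2]
roi=np.zeros(z.shape,bool);roi[215:275,290:345]=1
for lo,hi in [(.138,.165),(.17,.23)]:
    m=roi&(z>lo)&(z<hi);p=P[m];print('side',lo,len(p),p.mean(0).round(4), p.min(0).round(4),p.max(0).round(4))
v=s['pixels'];c=cv2.resize(v[150:310,220:400],None,fx=4,fy=4,interpolation=cv2.INTER_CUBIC)[:600]
cv2.imwrite('pics/c1.png',c)
E
python3 m.py
```

```text
board z 0.1297502027821975
board rect ((0.5845097303390503, -0.12709739804267883), (0.2995966374874115, 0.24093665182590485), 1.096509337425232) [[0.4320000112056732, -0.009999999776482582], [0.43700000643730164, -0.25], [0.7369999885559082, -0.24500000476837158], [0.7319999933242798, -0.004000000189989805]]
0.02 [[0.449, 0.174], [0.57, 0.181], [0.706, 0.19]]
0.04 [[0.45, 0.169], [0.575, 0.177], [0.701, 0.19]]
0.06 [[0.45, 0.163], [0.577, 0.171], [0.7, 0.185]]
0.08 [[0.448, 0.158], [0.569, 0.166], [0.699, 0.18]]
0.1 [[0.447, 0.152], [0.57, 0.16], [0.697, 0.173]]
0.12 [[0.448, 0.145], [0.578, 0.154], [0.698, 0.167]]
0.14 [[0.445, 0.14], [0.567, 0.148], [0.697, 0.162]]
0.16 [[0.443, 0.133], [0.57, 0.142], [0.698, 0.156]]
0.18 [[0.443, 0.127], [0.57, 0.134], [0.701, 0.147]]
0.2 [[0.47, 0.127], [0.641, 0.132], [0.704, 0.139]]
0.138 343 [ 0.5836 -0.1239  0.1495] [0.092 0.182 0.026] [ 0.5615 -0.2214  0.138 ] [ 0.6538 -0.0392  0.1643]
[-0.05315006  0.99858654]
0.17 24 [ 0.584  -0.1482  0.1965] [0.013 0.015 0.035] [ 0.5783 -0.1556  0.1737] [ 0.5917 -0.1411  0.2086]
[0.49158294 0.87083076]
side 0.138 429 [ 0.5684 -0.138   0.1502] [ 0.4891 -0.2012  0.1381] [ 0.5973 -0.0461  0.1649]
side 0.17 143 [ 0.5294 -0.1635  0.1851] [ 0.4878 -0.1943  0.1704] [ 0.5927 -0.1341  0.2038]
```

View pics/c1.png

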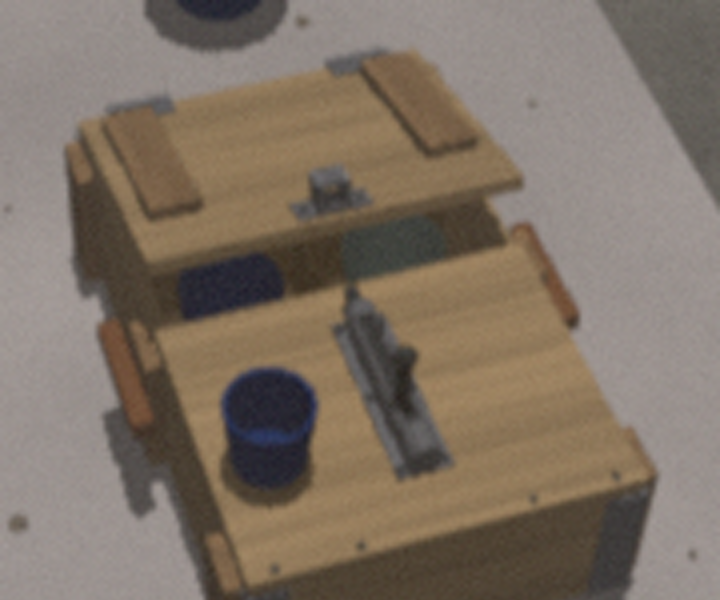

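The crate is yawed about 3° and the ball is near (0.585,-0.148,0.194). The crop shows the lid raised, with the keeper in line with the bolt. I'll go up and over the lid, turning the jaws along the bolt.

```bash
python3 -m crank '{"rot":[[0,0,-0.034],[0,0,-0.034],[0,0,-0.034],[0,0,0]],"delta_pos":[[0,0,-0.05],[0,0,-0.05],[0,0,-0.05],[0,0,0]],"hand":[0.5,0.5,0.5,0.5]}'
python3 -m crank '{"rot":[[0,0,0],[0,0,0],[0,0,0],[0,0,0],[0,0,0],[0,0,0],[0,0,0]],"delta_pos":[[-0.036,-0.05,0],[-0.036,-0.05,0],[-0.036,-0.05,0],[-0.036,-0.05,0],[-0.036,-0.05,0],[-0.036,-0.05,0],[-0.036,-0.05,0]],"hand":[0,0,0,0,0,0,0]}'
python3 -m crank '{"rot":[[0,0,0],[0,0,0],[0,0,0],[0,0,0],[0,0,0],[0,0,0],[0,0,0]],"delta_pos":[[-0.036,-0.05,0],[-0.036,-0.05,0],[-0.036,-0.05,0],[-0.036,-0.05,0],[-0.036,-0.05,0],[-0.036,-0.05,0],[-0.036,-0.05,0]],"hand":[0,0,0,0,0,0,0]}'
```

```text
clock: 0.43
eef_pos: [0.1662, 0.6014, 0.3208]
tool_rot: [-0.033, 0.999, -0.004, -0.002]
force: [0.3, 1.2, 1.1]
width: 0.502
clock: 1.02
eef_pos: [0.3317, 0.3978, 0.3192]
tool_rot: [-0.035, 0.999, -0.004, -0.003]
force: [0.4, -0.3, 0.2]
width: 0.003
clock: 1.6
eef_pos: [0.502, 0.1866, 0.3174]
tool_rot: [-0.033, 0.999, -0.004, -0.004]
force: [0.8, 1.1, -0.1]
width: 0.003
```

```bash
python3 -m crank '{"rot":[[0,0,0],[0,0,0],[0,0,0],[0,0,0],[0,0,0],[0,0,0],[0,0,0]],"delta_pos":[[-0.024,-0.058,0],[-0.024,-0.058,0],[-0.024,-0.058,0],[-0.024,-0.058,0],[-0.024,-0.058,0],[-0.024,-0.058,0],[0,0,0]],"hand":[0,0,0,0,0,0,0]}'
python3 - <<'E'
from h import *
s=snap('wrist','w1.png');np.savez('w1.npz',**s);print(s['pose'].round(3).tolist(),s['camera_matrix'].round(1).tolist());print(robot.read_state()['eef_pos'])
E
```

```text
clock: 2.18
eef_pos: [0.607, -0.0327, 0.3134]
tool_rot: [-0.028, 1.0, -0.005, -0.006]
force: [0.6, 0.5, 0.7]
width: -0.003
[[-0.057, -0.963, -0.265, 0.539], [0.998, -0.057, -0.006, -0.036], [-0.009, -0.265, 0.964, 0.457], [0.0, 0.0, 0.0, 1.0]] [[336.9, 0.0, 276.7], [0.0, 336.9, 208.2], [0.0, 0.0, 1.0]]
[ 0.60590267 -0.0305406   0.31331404]
```

View pics/w1.png

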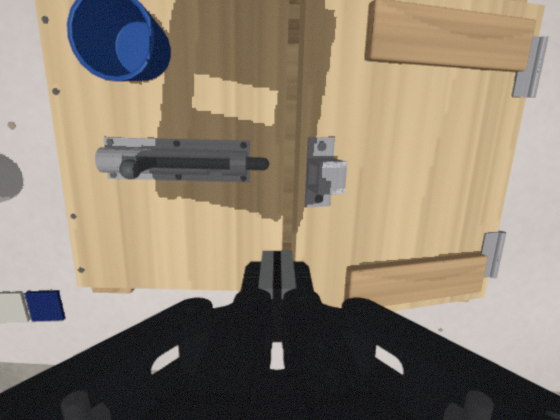

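Wrist view: ball at (130,168), rod tip (267,163), keeper (326,177), lid edge near column 298, all in line. I'll turn these into world positions.

```bash
cat >> h.py <<'E'
def ray(s,u,v,z):
    K=s['camera_matrix'];d=s['pose'][:3,:3]@np.array([(u-K[0,2])/K[0,0],-(v-K[1,2])/K[1,1],-1]);o=s['pose'][:3,3]
    return (o+d*(z-o[2])/d[2]).round(4)
def px(s,p):
    q=np.linalg.inv(s['pose'])@np.r_[p,1];K=s['camera_matrix'];return [K[0,2]-K[0,0]*q[0]/q[2],K[1,2]+K[1,1]*q[1]/q[2]]
E
python3 - <<'E'
from h import *
s=dict(np.load('w1.npz'));P=pts(s)
for n,u,v,z in [('ball',130,168,.194),('tip',268,163,.144),('barrel back',100,160,.144),('plate L',105,159,.13),('plate R top',250,138,.13),('plate R bot',250,180,.13),('board corner',80,290,.13)]:
    print(n,ray(s,u,v,z),P[v,u].round(3))
for v in [100,230]:
    for u in range(282,320,4): print(v,u,P[v,u].round(3).tolist())
for u,v in [(322,145),(322,200),(334,175)]:print(u,v,P[v,u].round(3))
E
```

```text
ball [ 0.585  -0.1518  0.194 ] [ 0.584 -0.148  0.202]
tip [ 0.5816 -0.0448  0.144 ] [ 0.581 -0.045  0.147]
barrel back [ 0.5879 -0.2013  0.144 ] [ 0.586 -0.195  0.156]
plate L [ 0.5888 -0.2037  0.13  ] [ 0.585 -0.19   0.157]
plate R top [ 0.5607 -0.0635  0.13  ] [ 0.561 -0.064  0.13 ]
plate R bot [ 0.6013 -0.062   0.13  ] [ 0.601 -0.062  0.13 ]
board corner [ 0.7331 -0.2421  0.13  ] [ 0.81  -0.324 -0.   ]
100 282 [0.525, -0.035, 0.13]
100 286 [0.519, -0.03, 0.012]
100 290 [0.519, -0.025, 0.014]
100 294 [0.519, -0.02, 0.011]
100 298 [0.526, -0.023, 0.185]
100 302 [0.526, -0.02, 0.192]
100 306 [0.526, -0.017, 0.191]
100 310 [0.526, -0.014, 0.19]
100 314 [0.526, -0.011, 0.191]
100 318 [0.525, -0.008, 0.188]
230 282 [0.692, -0.024, 0.013]
230 286 [0.691, -0.019, 0.012]
230 290 [0.691, -0.013, 0.012]
230 294 [0.631, -0.019, 0.187]
230 298 [0.629, -0.016, 0.192]
230 302 [0.63, -0.012, 0.19]
230 306 [0.629, -0.009, 0.19]
230 310 [0.63, -0.005, 0.188]
230 314 [0.63, -0.002, 0.188]
230 318 [0.63, 0.002, 0.186]
322 145 [ 0.559 -0.002  0.191]
322 200 [0.603 0.002 0.191]
334 175 [0.578 0.006 0.213]
```

```bash
python3 -m crank '{"rot":[[-0.0032,-0.0038,0.006],[0,0,0],[0,0,0],[0,0,0],[0,0,0]],"delta_pos":[[-0.014,0.012,0.03],[-0.014,0.012,0.04],[-0.014,0.012,0.04],[-0.014,0.012,0.04],[0,0,0]],"hand":[0,0,0,0,0]}'
python3 -m crank '{"rot":[[0,0,0],[0,0,0],[0,0,0],[0,0,0]],"delta_pos":[[0,0,0.006],[0,0,0.006],[0,0,0.006],[0,0,0.006]],"hand":[0,0,0,0]}'
```

```text
clock: 2.65
eef_pos: [0.6376, 0.0024, 0.2198]
tool_rot: [-0.015, 1.0, 0.001, -0.0]
force: [0.4, -0.2, -1.3]
width: -0.0
clock: 2.98
eef_pos: [0.6367, 0.0041, 0.2074]
tool_rot: [-0.016, 1.0, 0.001, 0.001]
force: [0.1, -0.1, 0.5]
width: -0.0
```

```bash
python3 -m crank '{"rot":[[0,0,0],[0,0,0],[0,0,0],[0,0,0]],"delta_pos":[[0,0,0.008],[0,0,0.008],[0,0,0.008],[0,0,0.008]],"hand":[0,0,0,0]}'
python3 -m crank '{"rot":[[0,0,0],[0,0,0],[0,0,0]],"delta_pos":[[0,0,0.008],[0,0,0.008],[0,0,0.008]],"hand":[0,0,0]}'
```

```text
clock: 3.32
eef_pos: [0.637, 0.0034, 0.1895]
tool_rot: [-0.016, 1.0, 0.001, 0.003]
force: [0.8, 0.5, 1.0]
width: 0.001
clock: 3.57
eef_pos: [0.6374, 0.0028, 0.1742]
tool_rot: [-0.016, 1.0, 0.001, 0.004]
force: [-0.8, -1.1, 3.0]
width: -0.003
```

```bash
python3 -m crank '{"rot":[[0,0,0],[0,0,0],[0,0,0],[0,0,0],[0,0,0],[0,0,0]],"delta_pos":[[0,0,0.008],[0,0,0.008],[0,0,0.008],[0,0,0.008],[0,0,0.008],[0,0,0.008]],"hand":[0,0,0,0,0,0]}'
python3 -m crank '{"rot":[[0,0,0],[0,0,0]],"delta_pos":[[0,0,0.006],[0,0,0.005]],"hand":[0,0]}'
```

```text
clock: 4.07
eef_pos: [0.6379, 0.0025, 0.1424]
tool_rot: [-0.016, 1.0, 0.001, 0.004]
force: [0.2, -1.6, 2.3]
width: -0.001
clock: 4.23
eef_pos: [0.6378, 0.0025, 0.1345]
tool_rot: [-0.016, 1.0, 0.001, 0.004]
force: [0.6, -1.8, 1.6]
width: -0.001
```

```bash
for i in 1; do python3 -m crank '{"rot":[[0,0,0],[0,0,0]],"delta_pos":[[0,0,0.003],[0,0,0.003]],"hand":[0,0]}'; done
python3 -m crank '{"rot":[[0,0,0],[0,0,0]],"delta_pos":[[0,0,0.002],[0,0,0.002]],"hand":[0,0]}'
```

```text
clock: 4.4
eef_pos: [0.6378, 0.0025, 0.1301]
tool_rot: [-0.016, 1.0, 0.001, 0.003]
force: [-0.2, -1.0, 4.1]
width: 0.002
clock: 4.57
eef_pos: [0.6379, 0.0025, 0.1299]
tool_rot: [-0.016, 1.0, 0.0, 0.004]
force: [-6.3, -0.8, 16.2]
width: -0.002
```

On the stop at z≈0.130 (16 N). I'll ease off, hold briefly, then rise and move to the ball with the hand half open.

```bash
python3 -m crank '{"rot":[[0,0,0],[0,0,0],[0,0,0]],"delta_pos":[[0,0,0],[0,0,0],[0,0,0]],"hand":[0,0,0]}'
python3 -m crank '{"rot":[[0,0,0],[0,0,0],[0,0,0],[0,0,0]],"delta_pos":[[0,0,-0.03],[0,0,-0.06],[0,0,-0.065],[0,0,-0.065]],"hand":[0,0,0,0]}'
python3 -m crank '{"rot":[[0,0,0],[0,0,0],[0,0,0],[0,0,0],[0,0,0],[0,0,0]],"delta_pos":[[0,-0.05,0],[0,-0.05,0],[0.01,-0.05,0],[0.01,-0.05,0],[0.01,-0.04,0],[0,0,0]],"hand":[0.5,0.5,0.5,0.5,0.5,0.5]}'
python3 - <<'E'
from h import *
s=snap('wrist','w2.png');np.savez('w2.npz',**s);print(robot.read_state()['eef_pos'],robot.read_state()['tool_rot'])
E
```

```text
clock: 4.82
eef_pos: [0.6377, 0.0029, 0.1306]
tool_rot: [-0.016, 1.0, 0.001, 0.004]
force: [0.3, 0.4, -0.1]
width: -0.001
clock: 5.15
eef_pos: [0.6335, 0.0034, 0.2564]
tool_rot: [-0.016, 1.0, 0.002, -0.005]
force: [-0.2, 0.5, 0.1]
width: -0.0
clock: 5.65
eef_pos: [0.6225, -0.1445, 0.2654]
tool_rot: [-0.019, 1.0, 0.001, 0.002]
force: [-0.6, 0.4, 0.3]
width: 0.501
[ 0.6227633  -0.14290941  0.26539994] [-0.0185516   0.99982472  0.00167777  0.00188644]
```

View pics/w2.png

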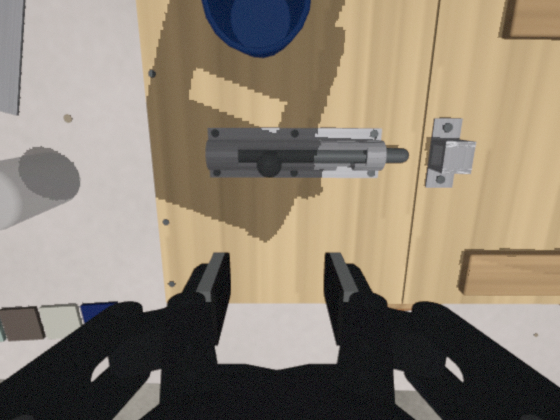

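Lid is flush. Ball at (269,163), rod tip (408,155), keeper mouth (431,154), hand open 0.5.

Run:
```python
from h import *
s=dict(np.load('w2.npz'));P=pts(s)
q=P[150:180,255:285].reshape(-1,3);k=q[q[:,2]>.185];print(len(k),k.mean(0),k.min(0),k.max(0))
for n,u,v,z in [('ball',269,163,.194),('tip',408,155,.144),('mouth',431,154,.144),('fingers',280,260,.265)]:print(n,ray(s,u,v,z))
print(P[60:110:10,440,2], P[100,380:460:8,2].round(4))
```

```text
492 [ 0.58481923 -0.15188835  0.19985152] [ 0.57782272 -0.15986683  0.19371585] [ 0.59309442 -0.14396693  0.20427689]
ball [ 0.5845 -0.1516  0.194 ]
tip [ 0.5818 -0.044   0.144 ]
mouth [ 0.5804 -0.0261  0.144 ]
fingers [ 0.6186 -0.1441  0.265 ]
[0.12975595 0.13098777 0.13054871 0.1305217  0.13045289] [0.1307 0.13   0.1317 0.1296 0.1302 0.1309 0.1313 0.1318 0.1314 0.1297]
```

```bash
python3 -m crank '{"rot":[[0,0,0],[0,0,0],[0,0,0]],"delta_pos":[[0.033,-0.007,0],[0.033,-0.007,0],[0,0,0]],"hand":[0.5,0.5,0.5]}'
python3 -m crank '{"rot":[[0,0,0],[0,0,0],[0,0,0],[0,0,0]],"delta_pos":[[0,0,0.045],[0,0,0.045],[0,0,0.034],[0,0,0]],"hand":[0.5,0.5,0.5,0.5]}'
```

```text
clock: 5.95
eef_pos: [0.5828, -0.1511, 0.2636]
tool_rot: [-0.019, 1.0, 0.003, 0.001]
force: [0.1, -0.5, 0.4]
width: 0.504
clock: 6.28
eef_pos: [0.585, -0.147, 0.1885]
tool_rot: [-0.02, 1.0, 0.002, 0.003]
force: [0.1, -0.6, 0.2]
width: 0.502
```

```bash
python3 -m crank '{"rot":[[0,0,0],[0,0,0]],"delta_pos":[[0.0,-0.008,0.006],[0,0,0]],"hand":[0.5,0.5]}'
python3 -m crank '{"rot":[[0,0,0],[0,0,0],[0,0,0],[0,0,0],[0,0,0],[0,0,0]],"delta_pos":[[0,0,0],[0,0,0],[0,0,0],[0,0,0],[0,0,0],[0,0,0]],"hand":[0.3,0.26,0.22,0.19,0.15,0.12]}'
```

```text
clock: 6.45
eef_pos: [0.5863, -0.1504, 0.1849]
tool_rot: [-0.021, 1.0, 0.003, 0.003]
force: [0.8, 0.2, 0.2]
width: 0.501
clock: 6.95
eef_pos: [0.5881, -0.1505, 0.1887]
tool_rot: [-0.021, 1.0, 0.002, 0.006]
force: [1.2, -1.1, -5.1]
width: 0.136
```

Run:
```python
from h import *
a=snap('wrist');b=snap('side');np.savez('w3.npz',**a)
A=cv2.resize(a['pixels'][60:300,160:420],None,fx=1.6,fy=1.6);B=cv2.resize(b['pixels'][180:300,250:390],None,fx=2.7,fy=3.2)
cv2.imwrite('pics/c3.png',np.hstack([A,cv2.resize(B,(378,A.shape[0]))]));print(robot.read_state()['eef_pos'],robot.read_state()['force'],robot.read_state()['width'])
```

```text
[ 0.58811794 -0.15053753  0.18868985] [-0.60199136 -0.29289494 -1.54109227] 0.13872087972977457
```

View pics/c3.png

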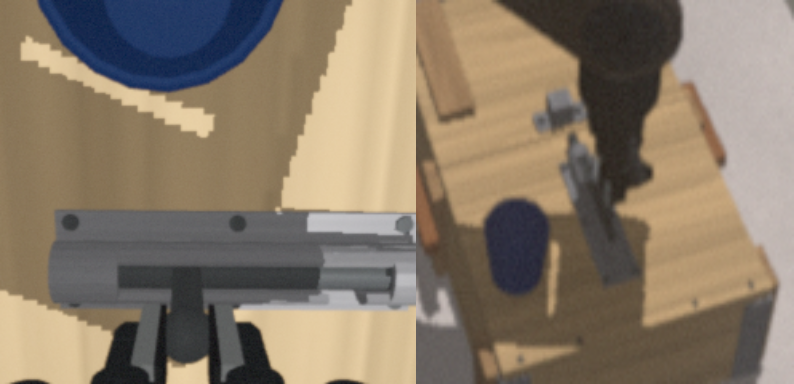

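The pads seem to have closed low on the ball (opening 11.7 mm, less than the ball's 16 mm) and the tool crept up about 4 mm. I'll open, go lower and grip again.

```bash
python3 -m crank '{"rot":[[0,0,0],[0,0,0],[0,0,0]],"delta_pos":[[0,0,0],[0,0,0],[0,0,0]],"hand":[0.35,0.4,0.4]}'
python3 -m crank '{"rot":[[0,-0.0025,0],[0,0,0],[0,0,0]],"delta_pos":[[0.004,-0.002,0.01],[0,0,0],[0,0,0]],"hand":[0.4,0.4,0.4]}'
python3 - <<'E'
from h import *
print(robot.read_state())
E
```

```text
clock: 7.3
eef_pos: [0.5882, -0.1506, 0.189]
tool_rot: [-0.021, 1.0, 0.002, 0.006]
force: [-0.4, -0.2, 0.0]
width: 0.399
clock: 7.55
eef_pos: [0.5858, -0.1519, 0.1828]
tool_rot: [-0.021, 1.0, 0.002, 0.011]
force: [0.2, -0.0, 1.1]
width: 0.398
{'clock': 7.55, 'joints': array([-0.3675083 ,  0.50744715,  1.67605637,  0.01353958,  0.93988203,
       -1.98745226]), 'qvel': array([-0.00530365,  0.00658287,  0.0228224 ,  0.00193326, -0.01858594,
       -0.00541713]), 'effort': array([ 1.02062523e-02, -5.99434018e+01, -2.32519215e+01,  3.12805152e-02,
       -7.47293606e-02, -1.51863514e-02]), 'eef_pos': array([ 0.58579249, -0.15192478,  0.18279435]), 'tool_rot': array([-0.02062752,  0.99973064,  0.00160659,  0.01051505]), 'force': array([ 0.24975965, -0.04927652,  1.12744092]), 'ft_torque': array([ 0.01605277, -0.04270924,  0.00201135]), 'width': 0.39768635939296154}
```

```bash
python3 -m crank '{"rot":[[0,0.007,0],[0,0,0],[0,0,0]],"delta_pos":[[0.0,0,0],[0,0,0],[0,0,0]],"hand":[0.3,0.25,0.22]}'
python3 -m crank '{"rot":[[0,0,0],[0,0,0]],"delta_pos":[[0,0,0],[0,0,0]],"hand":[0.2,0.18]}'
python3 -m crank '{"rot":[[0,0,0],[0,0,0]],"delta_pos":[[0,0,0],[0,0,0]],"hand":[0.15,0.1]}'
python3 -m crank '{"rot":[[0,0,0],[0,0,0]],"delta_pos":[[0,0,0],[0,0,0]],"hand":[0.05,0]}'
```

```text
clock: 7.8
eef_pos: [0.5855, -0.152, 0.1826]
tool_rot: [-0.02, 1.0, 0.001, -0.001]
force: [-0.9, 0.6, -0.2]
width: 0.219
clock: 7.97
eef_pos: [0.5855, -0.1515, 0.1826]
tool_rot: [-0.02, 1.0, 0.002, -0.0]
force: [0.4, 1.2, 0.7]
width: 0.182
clock: 8.13
eef_pos: [0.5855, -0.1513, 0.1829]
tool_rot: [-0.021, 1.0, 0.002, 0.0]
force: [0.5, 0.1, 0.4]
width: 0.142
clock: 8.3
eef_pos: [0.5855, -0.1514, 0.1829]
tool_rot: [-0.021, 1.0, 0.002, 0.0]
force: [0.1, 0.6, 0.4]
width: 0.142
```

Firm grip now, with no side load. I'll slide the bolt, going quickly for the first 50 mm (the minimum travel is 56 mm).

```bash
python3 -m crank '{"rot":[[0,0,0],[0,0,0],[0,0,0],[0,0,0]],"delta_pos":[[0,0.008,0],[0,0.01,0],[0,0.01,0],[0,0.01,0]],"hand":[0,0,0,0]}'
python3 -m crank '{"rot":[[0,0,0],[0,0,0],[0,0,0],[0,0,0]],"delta_pos":[[0,0.01,0],[0,0.01,0],[0,0.01,0],[0,0.01,0]],"hand":[0,0,0,0]}'
```

```text
clock: 8.63
eef_pos: [0.5847, -0.1294, 0.1829]
tool_rot: [-0.02, 1.0, 0.0, 0.001]
force: [0.9, -4.8, -1.7]
width: 0.14
clock: 8.97
eef_pos: [0.5838, -0.1026, 0.1829]
tool_rot: [-0.02, 1.0, 0.0, 0.001]
force: [2.5, -3.9, -0.9]
width: 0.141
```

```bash
python3 -m crank '{"rot":[[0,0,0],[0,0,0],[0,0,0],[0,0,0]],"delta_pos":[[0,0.003,0],[0,0.002,0],[0,0.002,0],[0,0.002,0]],"hand":[0,0,0,0]}'
python3 -m crank '{"rot":[[0,0,0],[0,0,0],[0,0,0],[0,0,0]],"delta_pos":[[0,0.002,0],[0,0.002,0],[0,0.002,0],[0,0.002,0]],"hand":[0,0,0,0]}'
```

```text
clock: 9.3
eef_pos: [0.5836, -0.0949, 0.1829]
tool_rot: [-0.021, 1.0, 0.0, 0.001]
force: [1.5, -3.2, -1.4]
width: 0.141
clock: 9.63
eef_pos: [0.5834, -0.0902, 0.1829]
tool_rot: [-0.021, 1.0, 0.0, 0.001]
force: [2.2, -2.6, 0.0]
width: 0.141
```

```bash
python3 -m crank '{"rot":[[0,0,0],[0,0,0],[0,0,0],[0,0,0]],"delta_pos":[[0,0.002,0],[0,0.002,0],[0,0.002,0],[0,0.002,0]],"hand":[0,0,0,0]}'
python3 -m crank '{"rot":[[0,0,0],[0,0,0],[0,0,0],[0,0,0]],"delta_pos":[[0,0.002,0],[0,0.002,0],[0,0.002,0],[0,0.002,0]],"hand":[0,0,0,0]}'
```

```text
clock: 9.97
eef_pos: [0.5833, -0.0852, 0.1829]
tool_rot: [-0.02, 1.0, 0.0, 0.001]
force: [1.2, -3.5, -0.7]
width: 0.139
clock: 10.3
eef_pos: [0.5833, -0.0821, 0.1829]
tool_rot: [-0.021, 1.0, -0.002, 0.001]
force: [0.8, -15.2, -2.4]
width: 0.138
```

Stop felt at y=-0.0821 (15 N). I'll relax and back off 10 mm.

```bash
python3 -m crank '{"rot":[[0,0,0]],"delta_pos":[[0,-0.001,0]],"hand":[0]}'
python3 -m crank '{"rot":[[0,0,0],[0,0,0],[0,0,0],[0,0,0]],"delta_pos":[[0,-0.006,0],[0,-0.005,0],[0,-0.004,0],[0,0,0]],"hand":[0,0,0,0]}'
```

```text
clock: 10.38
eef_pos: [0.5832, -0.0831, 0.1829]
tool_rot: [-0.021, 1.0, -0.002, 0.001]
force: [1.2, 2.2, 0.5]
width: 0.142
clock: 10.72
eef_pos: [0.5834, -0.0906, 0.1829]
tool_rot: [-0.021, 1.0, -0.001, 0.001]
force: [1.3, -0.1, -0.4]
width: 0.136
```

```bash
python3 -m crank '{"rot":[[0,0,0],[0,0,0],[0,0,0]],"delta_pos":[[0,-0.004,0],[0,0,0],[0,0,0]],"hand":[0,0,0]}'
python3 - <<'E'
from h import *
s=snap('wrist');c=cv2.resize(s['pixels'][120:300,200:400],None,fx=3,fy=3,interpolation=cv2.INTER_CUBIC);cv2.imwrite('pics/c4.png',c);print(robot.read_state()['eef_pos'],robot.read_state()['force'])
E
```

```text
clock: 10.97
eef_pos: [0.5835, -0.093, 0.1829]
tool_rot: [-0.021, 1.0, -0.0, 0.001]
force: [1.7, 1.8, -0.5]
width: 0.139
[ 0.58351505 -0.09293628  0.18288823] [ 1.09854348  1.46737014 -0.31086716]
```

View pics/c4.png

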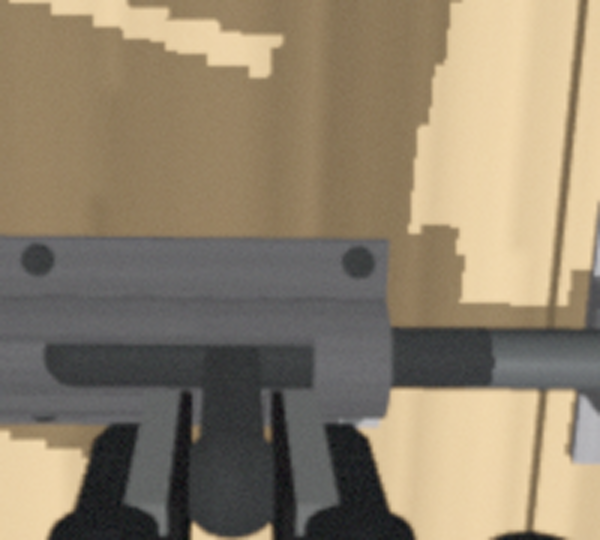

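Pin is about 9.3 mm short of the slot's end in the picture (pin 203–260, end 313), which agrees with the feel. I'll back up a hair more, then start turning the handle gently.

```bash
python3 -m crank '{"rot":[[0,0,0],[0,0,0]],"delta_pos":[[0,-0.0015,0],[0,0,0]],"hand":[0,0]}'
python3 -m crank '{"rot":[[0,0,0],[0,0,0],[0,0,0]],"delta_pos":[[-0.009,0,0.0005],[-0.009,0,0.0013],[-0.009,0,0.002]],"hand":[0,0,0]}'
```

```text
clock: 11.18
eef_pos: [0.5835, -0.0937, 0.1829]
tool_rot: [-0.021, 1.0, -0.0, 0.001]
force: [1.4, 0.9, -0.4]
width: 0.141
clock: 11.43
eef_pos: [0.5973, -0.0932, 0.181]
tool_rot: [-0.021, 1.0, -0.0, -0.003]
force: [-3.7, 0.9, 8.1]
width: 0.139
```

```bash
python3 -m crank '{"rot":[[0,0,0],[0,0,0],[0,0,0],[0,0,0]],"delta_pos":[[-0.0005,0,-0.0003],[-0.001,0,0.0002],[-0.001,0,0.0003],[-0.001,0,0.0003]],"hand":[0,0,0,0]}'
python3 -m crank '{"rot":[[0,0,0],[0,0,0],[0,0,0],[0,0,0],[0,0,0],[0,0,0]],"delta_pos":[[-0.001,0,0.0003],[-0.001,0,0.0003],[-0.001,0,0.0003],[-0.001,0,0.0003],[-0.001,0,0.0003],[-0.001,0,0.0003]],"hand":[0,0,0,0,0,0]}'
```

```text
clock: 11.77
eef_pos: [0.5991, -0.0931, 0.1807]
tool_rot: [-0.022, 1.0, -0.0, -0.005]
force: [-4.0, 1.0, 4.8]
width: 0.143
clock: 12.27
eef_pos: [0.6037, -0.0933, 0.1799]
tool_rot: [-0.022, 1.0, -0.001, -0.004]
force: [-2.4, 1.2, 4.5]
width: 0.112
```

Run:
```python
from h import *
s=snap('wrist');np.savez('w5.npz',**s);c=cv2.resize(s['pixels'][120:300,200:400],None,fx=3,fy=3,interpolation=cv2.INTER_CUBIC)
b=snap('side');B=b['pixels'][200:270,290:360];cv2.imwrite('pics/c5.png',np.hstack([c[:,100:450],cv2.resize(B,(440,540),interpolation=cv2.INTER_CUBIC)]))
print(robot.read_state()['eef_pos'],robot.read_state()['force'],robot.read_state()['width'])
```

```text
[ 0.60373515 -0.09336545  0.17989647] [-2.45578889  0.89313101  2.48239712] 0.10667978280129263
```

View pics/c5.png

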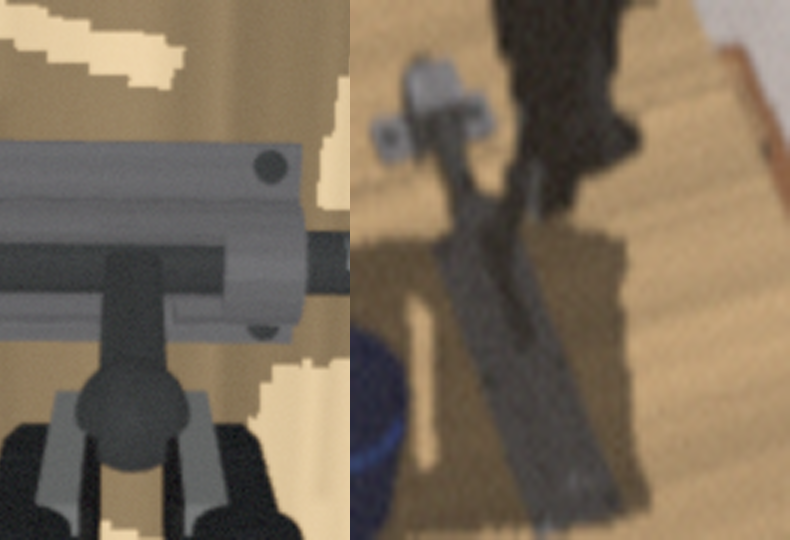

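Run:
```python
from h import *
s=dict(np.load('w5.npz'));P=pts(s)
q=P[235:285,250:300].reshape(-1,3);q=q[(q[:,2]>.17)&(abs(q[:,1]+.093)<.007)];
# sphere fit r=8
from scipy.optimize import least_squares
q=q[(q[:,2]>q[:,2].max()-.012)]
r=least_squares(lambda c:np.linalg.norm(q-c,axis=1)-.008,q.mean(0)-[0,0,.006],loss='soft_l1',f_scale=.001);print(len(q),r.x,r.cost)
c=s['pixels'][190:240,215:325].astype(float);c=np.clip((c-20)*2.0,0,255).astype(np.uint8)
cv2.imwrite('pics/c6.png',cv2.resize(c,None,fx=7,fy=7,interpolation=cv2.INTER_CUBIC))
```

```text
179 [ 0.59841827 -0.09316099  0.20935142] 6.942950370990678e-05
```

View pics/c6.png

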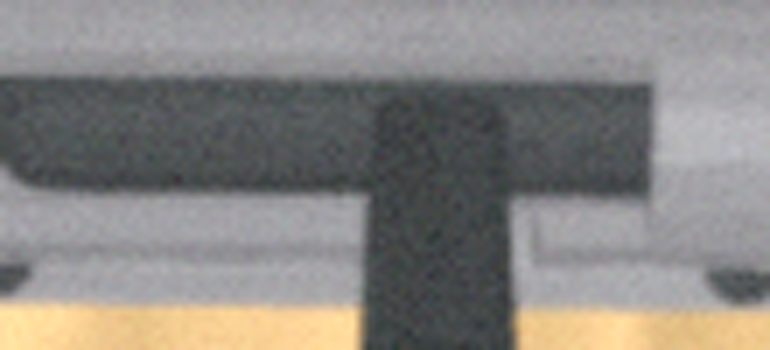

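Slot end at 652, notch's right edge at 535, pin 370–508. By scale the pin is centred in the notch, so it isn't blocked: the ball just slipped in the pads at a turn of about 0.29. I'll release it, then push it with shut fingers from the -x side, and later from above.

```bash
python3 -m crank '{"rot":[[0,0,0],[0,0,0],[0,0,0]],"delta_pos":[[0,0,0],[0,0,0],[0,0,0]],"hand":[0.25,0.35,0.4]}'
python3 -m crank '{"rot":[[0,0,0],[0,-0.0026,0],[0,0,0]],"delta_pos":[[0,0,-0.04],[0,0,-0.05],[0,0,0]],"hand":[0.4,0.4,0.2]}'
python3 -m crank '{"rot":[[0,0,0],[0,0,0],[0,0,0]],"delta_pos":[[0.03,0,0],[0.035,0,0],[0,0,0]],"hand":[0,0,0]}'
```

```text
clock: 12.62
eef_pos: [0.6042, -0.0936, 0.1794]
tool_rot: [-0.022, 1.0, -0.001, -0.003]
force: [0.1, -0.2, 0.1]
width: 0.398
clock: 12.87
eef_pos: [0.6045, -0.0936, 0.2334]
tool_rot: [-0.021, 1.0, -0.0, -0.0]
force: [0.1, -0.1, 0.5]
width: 0.273
clock: 13.12
eef_pos: [0.5654, -0.0956, 0.2341]
tool_rot: [-0.022, 1.0, -0.001, 0.002]
force: [0.3, -0.1, 0.4]
width: 0.001
```

Run:
```python
from h import *
s=snap('wrist');P=pts(s)
t=snap('top');Q=pts(t)
for n,X in(('wrist',P),('top',Q)):
    q=X.reshape(-1,3);q=q[(abs(q[:,0]-.6)<.02)&(abs(q[:,1]+.093)<.012)&(q[:,2]>.178)&(q[:,2]<.215)]
    print(n,len(q), q.mean(0) if len(q) else '', q.min(0) if len(q) else '',q.max(0) if len(q) else '')
print(robot.read_state())
cv2.imwrite('pics/w7.png',s['pixels'])
```

```text
wrist 0   
top 0   
{'clock': 13.2167, 'joints': array([-2.81505320e-01,  4.15911248e-01,  1.68201675e+00, -7.67553938e-04,
        1.03806868e+00, -1.89486003e+00]), 'qvel': array([ 0.00523374,  0.01818733, -0.02405093,  0.00077748,  0.00513155,
        0.00304025]), 'effort': array([-1.47841126e-01, -5.68185675e+01, -2.42062104e+01, -1.99380453e-02,
       -8.85172369e-03, -4.43796662e-02]), 'eef_pos': array([ 0.56777969, -0.0957687 ,  0.23427296]), 'tool_rot': array([-0.02147144,  0.99976549, -0.00115038,  0.00257196]), 'force': array([0.36060525, 0.10119292, 0.28104991]), 'ft_torque': array([-0.07191069, -0.00278315,  0.02503356]), 'width': 0.0015959392246270075}
```

Run:
```python
from h import *
s=snap('side');X=pts(s)
q=X.reshape(-1,3);q=q[(q[:,0]>.575)&(q[:,0]<.63)&(abs(q[:,1]+.093)<.03)&(q[:,2]>.165)&(q[:,2]<.215)]
print(len(q));print(q[::max(1,len(q)//25)].round(3))
u,v=px(s,[.598,-.093,.192]);print(u,v)
u,v=int(u),int(v);cv2.imwrite('pics/c7.png',cv2.resize(s['pixels'][v-35:v+45,u-50:u+50],None,fx=6,fy=6,interpolation=cv2.INTER_CUBIC))
```

```text
49
[[ 0.588 -0.092  0.199]
 [ 0.589 -0.095  0.203]
 [ 0.594 -0.092  0.197]
 [ 0.596 -0.092  0.197]
 [ 0.587 -0.087  0.19 ]
 [ 0.586 -0.096  0.2  ]
 [ 0.588 -0.1    0.204]
 [ 0.592 -0.097  0.2  ]
 [ 0.594 -0.099  0.201]
 [ 0.598 -0.095  0.195]
 [ 0.585 -0.092  0.192]
 [ 0.586 -0.097  0.197]
 [ 0.588 -0.099  0.199]
 [ 0.591 -0.1    0.199]
 [ 0.594 -0.099  0.197]
 [ 0.598 -0.096  0.193]
 [ 0.584 -0.096  0.192]
 [ 0.586 -0.097  0.193]
 [ 0.587 -0.103  0.2  ]
 [ 0.59  -0.101  0.197]
 [ 0.594 -0.101  0.195]
 [ 0.595 -0.103  0.197]
 [ 0.586 -0.091  0.182]
 [ 0.586 -0.098  0.189]
 [ 0.588 -0.1    0.192]
 [ 0.591 -0.1    0.191]
 [ 0.594 -0.101  0.19 ]
 [ 0.585 -0.093  0.18 ]
 [ 0.587 -0.098  0.185]
 [ 0.59  -0.096  0.183]
 [ 0.591 -0.1    0.186]
 [ 0.586 -0.092  0.175]
 [ 0.588 -0.094  0.177]
 [ 0.588 -0.102  0.185]
 [ 0.592 -0.099  0.181]
 [ 0.585 -0.089  0.167]
 [ 0.585 -0.095  0.175]
 [ 0.587 -0.098  0.177]
 [ 0.589 -0.1    0.178]
 [ 0.592 -0.101  0.179]
 [ 0.584 -0.092  0.167]
 [ 0.584 -0.099  0.175]
 [ 0.586 -0.101  0.177]
 [ 0.591 -0.096  0.17 ]
 [ 0.585 -0.097  0.168]
 [ 0.586 -0.101  0.173]
 [ 0.59  -0.098  0.167]
 [ 0.584 -0.099  0.166]
 [ 0.586 -0.101  0.168]]
318.5842884710705 222.256517252428
```

View pics/c7.png

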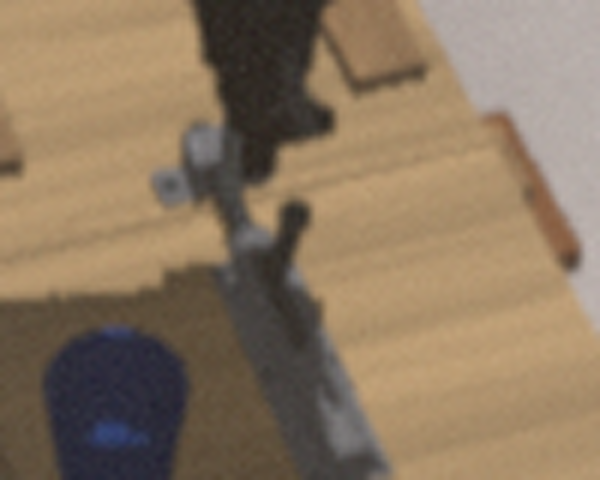

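The ball is actually at x≈0.591, z≈0.193 (turn about 0.15). I'll lower the shut fingers on its -x side and push gently, in small rows.

```bash
python3 -m crank '{"rot":[[0,0,0],[0,0.0016,0],[0,0,0],[0,0,0]],"delta_pos":[[0.013,0.004,0],[0,0,0.05],[0,0,0.052],[0,0,0]],"hand":[0,0,0,0]}'
python3 -m crank '{"rot":[[0,0,0],[0,0,0],[0,0,0],[0,0,0]],"delta_pos":[[-0.0015,0,0],[-0.0015,0,0],[-0.0015,0,0],[-0.0015,0,0]],"hand":[0,0,0,0]}'
```

```text
clock: 13.6
eef_pos: [0.5621, -0.0937, 0.1719]
tool_rot: [-0.022, 1.0, -0.002, 0.002]
force: [-1.1, 0.3, 0.1]
width: -0.001
clock: 13.93
eef_pos: [0.567, -0.0934, 0.1744]
tool_rot: [-0.022, 1.0, -0.002, 0.002]
force: [-0.3, 0.5, 0.2]
width: -0.004
```

```bash
python3 -m crank '{"rot":[[0,0,0],[0,0,0],[0,0,0],[0,0,0]],"delta_pos":[[-0.001,0,0],[-0.001,0,0],[-0.001,0,0],[-0.001,0,0]],"hand":[0,0,0,0]}'
python3 -m crank '{"rot":[[0,0,0],[0,0,0],[0,0,0],[0,0,0]],"delta_pos":[[-0.001,0,0],[-0.001,0,0],[-0.001,0,0],[-0.001,0,0]],"hand":[0,0,0,0]}'
python3 -m crank '{"rot":[[0,0,0],[0,0,0],[0,0,0],[0,0,0]],"delta_pos":[[-0.001,0,0],[-0.001,0,0],[-0.001,0,0],[-0.001,0,0]],"hand":[0,0,0,0]}'
```

```text
clock: 14.27
eef_pos: [0.5709, -0.0935, 0.1775]
tool_rot: [-0.022, 1.0, -0.003, 0.005]
force: [-0.2, -0.1, 0.4]
width: -0.003
clock: 14.6
eef_pos: [0.5736, -0.0934, 0.1778]
tool_rot: [-0.022, 1.0, -0.003, 0.005]
force: [-0.0, -0.1, -0.5]
width: 0.001
clock: 14.93
eef_pos: [0.5752, -0.0933, 0.1777]
tool_rot: [-0.022, 1.0, -0.003, 0.004]
force: [-1.1, -0.3, 0.4]
width: 0.001
```

```bash
python3 -m crank '{"rot":[[0,0,0],[0,0,0],[0,0,0],[0,0,0],[0,0,0],[0,0,0]],"delta_pos":[[-0.001,0,0.001],[-0.001,0,0.001],[-0.001,0,0.001],[-0.001,0,0.001],[-0.001,0,0.001],[-0.001,0,0.001]],"hand":[0,0,0,0,0,0]}'
python3 -m crank '{"rot":[[0,0,0],[0,0,0],[0,0,0],[0,0,0],[0,0,0],[0,0,0]],"delta_pos":[[-0.001,0,0.001],[-0.001,0,0.001],[-0.001,0,0.001],[-0.001,0,0.001],[-0.001,0,0.001],[-0.001,0,0.001]],"hand":[0,0,0,0,0,0]}'
```

```text
clock: 15.43
eef_pos: [0.5791, -0.0932, 0.1742]
tool_rot: [-0.022, 1.0, -0.003, 0.004]
force: [-3.1, -0.1, 4.4]
width: -0.0
clock: 15.93
eef_pos: [0.5837, -0.0932, 0.1711]
tool_rot: [-0.022, 1.0, -0.003, 0.005]
force: [-2.4, -0.9, 5.1]
width: 0.003
```

```bash
python3 -m crank '{"rot":[[0,0,0],[0,0,0],[0,0,0],[0,0,0],[0,0,0]],"delta_pos":[[-0.001,0,0],[-0.001,0,0],[-0.001,0,0],[-0.001,0,0],[-0.001,0,0]],"hand":[0,0,0,0,0]}'
python3 -m crank '{"rot":[[0,0,0],[0,0,0],[0,0,0],[0,0,0],[0,0,0]],"delta_pos":[[-0.001,0,0],[-0.001,0,0],[-0.001,0,0],[-0.001,0,0],[-0.001,0,0]],"hand":[0,0,0,0,0]}'
python3 -m crank '{"rot":[[0,0,0],[0,0,0],[0,0,0],[0,0,0],[0,0,0]],"delta_pos":[[-0.001,0,0],[-0.001,0,0],[-0.001,0,0],[-0.001,0,0],[-0.001,0,0]],"hand":[0,0,0,0,0]}'
```

```text
clock: 16.35
eef_pos: [0.5864, -0.093, 0.1702]
tool_rot: [-0.022, 1.0, -0.003, 0.004]
force: [-3.2, -0.7, 2.7]
width: -0.0
clock: 16.77
eef_pos: [0.5887, -0.0929, 0.1693]
tool_rot: [-0.022, 1.0, -0.002, 0.002]
force: [-4.7, -1.9, -0.1]
width: 0.003
clock: 17.18
eef_pos: [0.5913, -0.0926, 0.1686]
tool_rot: [-0.022, 1.0, -0.002, 0.001]
force: [-4.2, -0.2, -0.1]
width: -0.003
```

```bash
python3 -m crank '{"rot":[[0,0,0],[0,0,0],[0,0,0],[0,0,0],[0,0,0]],"delta_pos":[[-0.001,0,0],[-0.001,0,0],[-0.001,0,0],[-0.001,0,0],[-0.001,0,0]],"hand":[0,0,0,0,0]}'
python3 -m crank '{"rot":[[0,0,0],[0,0,0],[0,0,0],[0,0,0],[0,0,0]],"delta_pos":[[-0.001,0,0],[-0.001,0,0],[-0.001,0,0],[-0.001,0,0],[-0.001,0,0]],"hand":[0,0,0,0,0]}'
python3 -m crank '{"rot":[[0,0,0],[0,0,0],[0,0,0],[0,0,0],[0,0,0]],"delta_pos":[[-0.001,0,0],[-0.001,0,0],[-0.001,0,0],[-0.001,0,0],[-0.001,0,0]],"hand":[0,0,0,0,0]}'
```

```text
clock: 17.6
eef_pos: [0.5947, -0.0922, 0.1687]
tool_rot: [-0.022, 1.0, -0.002, 0.001]
force: [-3.9, -0.3, 0.9]
width: -0.003
clock: 18.02
eef_pos: [0.5982, -0.0919, 0.1689]
tool_rot: [-0.022, 1.0, -0.002, 0.001]
force: [-3.3, -0.1, 0.6]
width: -0.001
clock: 18.43
eef_pos: [0.6017, -0.0918, 0.169]
tool_rot: [-0.022, 1.0, -0.002, 0.002]
force: [-3.0, -1.0, 0.5]
width: -0.002
```

Past 0.5 rad without blocking, so the pin is in the notch. A little more sideways, then from above.

```bash
python3 -m crank '{"rot":[[0,0,0],[0,0,0],[0,0,0],[0,0,0],[0,0,0]],"delta_pos":[[-0.001,0,0],[-0.001,0,0],[-0.001,0,0],[-0.001,0,0],[-0.001,0,0]],"hand":[0,0,0,0,0]}'
python3 -m crank '{"rot":[[0,0,0],[0,0,0],[0,0,0]],"delta_pos":[[0.01,0,0],[0,0,-0.04],[0,0,-0.03]],"hand":[0,0,0]}'
python3 -m crank '{"rot":[[0,0,0],[0,0,0],[0,0,0]],"delta_pos":[[-0.03,0,0],[-0.025,0,0],[0,0,0]],"hand":[0,0,0]}'
python3 - <<'E'
from h import *
s=snap('side');X=pts(s)
q=X.reshape(-1,3);q=q[(q[:,0]>.61)&(q[:,0]<.66)&(abs(q[:,1]+.095)<.02)&(q[:,2]>.145)&(q[:,2]<.195)]
print(len(q),q.mean(0),q.min(0),q.max(0)) if len(q) else print(0)
E
```

```text
clock: 18.85
eef_pos: [0.6053, -0.0917, 0.1691]
tool_rot: [-0.022, 1.0, -0.002, 0.002]
force: [-2.6, 0.1, 0.6]
width: 0.001
clock: 19.1
eef_pos: [0.5984, -0.0916, 0.2087]
tool_rot: [-0.022, 1.0, -0.001, 0.0]
force: [1.0, 0.5, 0.2]
width: -0.002
clock: 19.35
eef_pos: [0.6334, -0.0906, 0.214]
tool_rot: [-0.022, 1.0, -0.002, 0.005]
force: [-0.0, 0.6, 0.2]
width: -0.001
40 [ 0.62025936 -0.09614677  0.17247206] [ 0.61048019 -0.1019596   0.15974849] [ 0.63086267 -0.08744853  0.1803255 ]
```

```bash
python3 -m crank '{"rot":[[0,0,0],[0,0,0],[0,0,0]],"delta_pos":[[0.006,-0.003,0.02],[0,0,0.02],[0,0,0]],"hand":[0,0,0]}'
python3 -m crank '{"rot":[[0,0,0],[0,0,0],[0,0,0],[0,0,0],[0,0,0]],"delta_pos":[[0,0,0.0015],[0,0,0.0015],[0,0,0.0015],[0,0,0.0015],[0,0,0.0015]],"hand":[0,0,0,0,0]}'
python3 -m crank '{"rot":[[0,0,0],[0,0,0],[0,0,0],[0,0,0],[0,0,0]],"delta_pos":[[0,0,0.0015],[0,0,0.0015],[0,0,0.0015],[0,0,0.0015],[0,0,0.0015]],"hand":[0,0,0,0,0]}'
```

```text
clock: 19.65
eef_pos: [0.6273, -0.0926, 0.1889]
tool_rot: [-0.022, 1.0, -0.003, 0.005]
force: [-1.3, 0.3, -1.1]
width: 0.001
clock: 20.07
eef_pos: [0.6262, -0.0927, 0.1855]
tool_rot: [-0.022, 1.0, -0.003, 0.006]
force: [0.2, -0.2, -1.2]
width: -0.003
clock: 20.48
eef_pos: [0.6265, -0.0927, 0.1812]
tool_rot: [-0.022, 1.0, -0.003, 0.006]
force: [0.4, -0.9, -0.0]
width: -0.002
```

```bash
python3 -m crank '{"rot":[[0,0,0],[0,0,0],[0,0,0],[0,0,0],[0,0,0],[0,0,0],[0,0,0]],"delta_pos":[[-0.001,0,0.002],[-0.001,0,0.002],[-0.001,0,0.002],[-0.001,0,0.002],[-0.001,0,0.002],[-0.001,0,0.002],[0,0,0.002]],"hand":[0,0,0,0,0,0,0]}'
python3 -m crank '{"rot":[[0,0,0],[0,0,0],[0,0,0],[0,0,0],[0,0,0],[0,0,0],[0,0,0]],"delta_pos":[[0,0,0.002],[0,0,0.002],[0,0,0.002],[0,0,0.002],[0,0,0.002],[0,0,0.002],[0,0,0.002]],"hand":[0,0,0,0,0,0,0]}'
```

```text
clock: 21.07
eef_pos: [0.6317, -0.0926, 0.1733]
tool_rot: [-0.022, 1.0, -0.003, 0.008]
force: [3.0, 1.5, 5.5]
width: -0.001
clock: 21.65
eef_pos: [0.634, -0.0929, 0.1654]
tool_rot: [-0.022, 1.0, -0.004, 0.011]
force: [1.9, -0.5, 3.2]
width: -0.005
```

```bash
python3 -m crank '{"rot":[[0,0,0],[0,0,0],[0,0,0],[0,0,0],[0,0,0],[0,0,0],[0,0,0]],"delta_pos":[[0,0,0.002],[0,0,0.002],[0,0,0.002],[0,0,0.002],[0,0,0.002],[0,0,0.002],[0,0,0.002]],"hand":[0,0,0,0,0,0,0]}'
python3 -m crank '{"rot":[[0,0,0],[0,0,0],[0,0,0]],"delta_pos":[[0,0,0.0015],[0,0,0.0015],[0,0,0.0015]],"hand":[0,0,0]}'
```

```text
clock: 22.23
eef_pos: [0.6335, -0.0931, 0.1554]
tool_rot: [-0.022, 1.0, -0.003, 0.01]
force: [2.4, -0.5, 3.8]
width: -0.001
clock: 22.48
eef_pos: [0.6333, -0.0931, 0.152]
tool_rot: [-0.022, 1.0, -0.003, 0.01]
force: [1.0, 0.6, 2.9]
width: 0.001
```

```bash
python3 -m crank '{"rot":[[0,0,0],[0,0,0]],"delta_pos":[[0,0,0.0008],[0,0,0.0008]],"hand":[0,0]}'
python3 -m crank '{"rot":[[0,0,0],[0,0,0],[0,0,0],[0,0,0],[0,0,0]],"delta_pos":[[0,0,-0.01],[0,0,-0.05],[0,0,-0.06],[0,0,-0.06],[0,0,0]],"hand":[0,0,0,0,0]}'
python3 -m crank '{"rot":[[0,0,0],[0,0,0],[0,0,0],[0,0,0],[0,0,0]],"delta_pos":[[-0.05,0,0],[-0.05,0,0],[-0.05,0,0],[-0.04,0,0],[0,0,0]],"hand":[0,0,0,0,0]}'
python3 - <<'E'
from h import *
s=snap('side');X=pts(s)
q=X.reshape(-1,3);q=q[(q[:,0]>.615)&(q[:,0]<.66)&(abs(q[:,1]+.095)<.025)&(q[:,2]>.137)&(q[:,2]<.195)]
print(len(q),q.mean(0),q.min(0),q.max(0)) if len(q) else print(0)
t=snap('wrist')
u,v=map(int,px(s,[.6,-.08,.14]));a=cv2.resize(s['pixels'][v-40:v+40,u-45:u+45],(450,400),interpolation=cv2.INTER_CUBIC)
cv2.imwrite('pics/c8.png',np.hstack([a,cv2.resize(t['pixels'],(350,400))]))
E
```

```text
clock: 22.65
eef_pos: [0.6334, -0.0931, 0.1512]
tool_rot: [-0.022, 1.0, -0.003, 0.01]
force: [0.6, 0.1, 7.7]
width: -0.002
clock: 23.07
eef_pos: [0.6283, -0.0919, 0.2603]
tool_rot: [-0.022, 1.0, -0.002, 0.003]
force: [0.1, -0.2, 0.6]
width: -0.001
clock: 23.48
eef_pos: [0.7429, -0.0865, 0.2643]
tool_rot: [-0.022, 1.0, -0.002, 0.002]
force: [0.9, 0.5, 0.6]
width: 0.005
40 [ 0.62757712 -0.09571474  0.14653537] [ 0.61603502 -0.10116672  0.13864545] [ 0.64055062 -0.0881071   0.15486171]
```

View pics/c8.png

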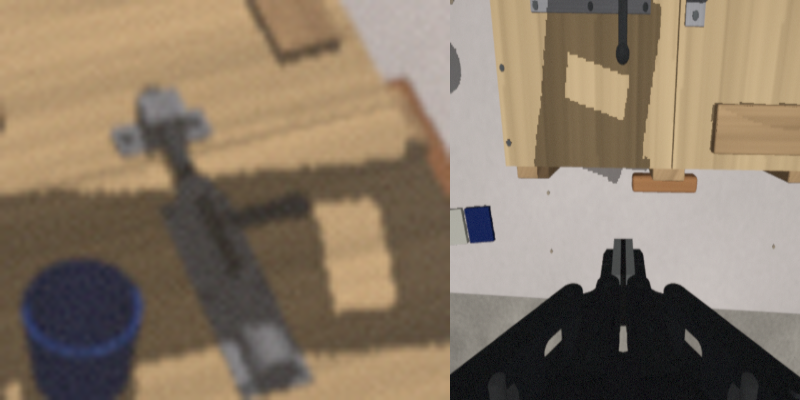

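Handle lies flat (the ball is at about (300,205) in the left half, (622,52) in the right). The rod runs into the keeper, the lid is flush, and the arm is clear. Handing in.

```bash
python3 -m crank '{"rot":[[0,0,0],[0,0,0]],"delta_pos":[[0,0,0],[0,0,0]],"hand":[0,0]}'; python3 -c "
from rig import robot
print(robot.sign_off())"
```

```text
clock: 23.75
eef_pos: [0.7385, -0.0867, 0.2641]
tool_rot: [-0.021, 1.0, -0.002, 0.0]
force: [-0.1, 0.3, 0.6]
width: 0.004
the job is handed in; nothing more can be done
None
```

The crate is latched and the job is handed in at 23.8 s of the 69 s allowed; no verdict was reported.

- **Lid:** I pressed it onto its stop (16 N at most), and the pictures show it flush.
- **Bolt:** I gripped the ball and slid the bolt about 69 mm until I felt the stop at 15 N. I then backed it off about 11 mm by the arm's reading, to allow for give in the grip. A picture showed the pin centred in the notch.
- **Handle:** I turned it down into the notch with the closed fingers, at single-digit forces. At the bottom the resistance rose to about 8 N, so it seated.

**Last checks:**
- The ball's top is about 23 mm above the board (22 mm expected when flat).
- The rod runs into the keeper. I worked out about 40 mm past its mouth, slightly over the stated 10 to 38 mm, so my measurements are a few millimetres off.
- The arm was clear and the force was near zero.
- The cup is upright in the last picture. I did not measure the vase, bottle and ruler again, but the arm never went near them.

**What went wrong:** The first grip closed too low on the ball, so I gripped again. The ball then slipped in the fingers at the start of the turn, so I let go and pushed the handle instead. One depth fit put the ball at a 0.29 rad turn, while the side view showed about 0.15; I went by the side view.

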